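# Hang the circuit-board caddy on the repair rail

## Robot

A 6-joint arm with a two-finger parallel gripper is mounted at the origin on the work surface. World frame = base frame: x ahead of the robot, y to its left, z up, the work surface at z = 0. Lengths are in m, angles in degrees, forces in N, time in s.
With the tool pointing down it reaches from about 0.4 to 0.825 m from the base axis. Payload 7 kg.
Tool frame: the origin (TCP) lies midway between the tips of the shut fingers; the grasp point (between the pads) lies 19 mm behind it (ctrl.hold_point_z is the distance from the TCP to the grasp point, in m); z points along the fingers, y is the line along which they close (so a half turn about z gives the same grasp; the last joint's range is limited). The gripper opens to 88 mm and grips with 3 to 60 N. Pads are 19 mm wide; open, the fingers measure 130 mm over their backs; the gripper's body (78 mm by 193 mm) begins 47 mm behind the grasp point.
Start: joints at [-50.128, 20.546, 0.682, 0, -70.136, -16.507], TCP at [0.268, -0.62, 0.191] pointing down, gripper open.
Joint ranges: [-176.03, 176.03], [-82.01, 121.73], [-58.28, 71.71], [-173.87, 95.51], [-174.79, -0.11], [-173.66, 173.66]. Speed limits (degrees/s): [136.94, 136.94, 172.46, 180, 180, 180].

## Interface

Orientations are given as [roll, pitch, yaw] about the fixed x, y, z axes, in that order (R = Rz(yaw) Ry(pitch) Rx(roll)).
In Python, from plant import ctrl gives the robot as it stands.
- The arm moves only by the tool apply_moves, never from a script. Its argument "deltas" is a list of rows, each an object with "fingers": the finger opening in mm, from 0 to 87.6; "delta_pos": the shift along the tool's x, y, z in mm, a list of three; "angular": the turn, a rotation vector about the tool's x, y, z in degrees, a list of three. A call has 1 to 10 rows; each row is the pose to reach, as a shift and turn from the pose commanded when the call began, along the tool's axes at that moment; what a row does not reach only later rows make up. A row lasts 1/10 s, in which the tool goes at most 50 mm and 8.59 degrees, less where a joint would pass 70% of its speed; a pose out of reach is approached as far as the arm can. A call with a gripper value outside its range is refused whole. The fingers move at their own pace and stop on an object; the grip force is fixed at half the most. Time passes only in rows, so rows that repeat a pose let the fingers close. It gives the time, the measured TCP pose, the force, the opening and the grip force at its end, in the units of the state.
- ctrl.get_obs(): the state, without advancing time (a new reading comes with each control period).
- ctrl.snapshot(name): name is "scene" or "top" or "wrist"; returns the picture (384x512x3 uint8, red, green, blue); there is no depth.
- ctrl.camera_params(name): a dict with "fx", "fy", "cx", "cy" (pixels), "dist_coeffs" ([k1, k2, p1, p2, k3] as OpenCV has them; the pictures are not rectified), "cam_to_world" (4x4, takes a point from camera to world coordinates); the wrist camera has in their place "mount" (4x4, takes a point from camera to tool coordinates, whose origin is the TCP and whose axes are the flange's). Camera axes: x right, y up, looking along -z (the intrinsics and any distortion apply to the point x, -y, -z); pixel columns grow to the right and rows downward; lengths in m; the calibration is good to about 2 mm. A picture is of the moment at which its call begins: read the wrist's pose just before it. camera_params takes no time and is no camera call.
- ctrl.close_job(): hands the job in; it is judged then, once.
The state is a dict: "clock": time; "joint_pos": joint angles; "qvel": joint speeds; "tau": joint torques, N m; "tool_pos": TCP position; "orientation": TCP orientation; "force": force on the tool from outside, world axes, zero at the start; "moment": the same for the moment, N m; "opening": finger opening in m; "gripper_force": force on a finger pad.
Only numpy, scipy, OpenCV 4.12 (cv2) and the standard library are available. Lean on these libraries where they do the work, as an engineer would, in place of code of your own. Each camera call takes 0.05 s, during which the arm holds its last target. There are 200 camera calls.

## Task

Hook the caddy that carries the green circuit board onto the horizontal rail at the blue band, then slide it along the rail, without lifting it off again, until it hangs centred on the yellow band, and let go of it there. Do not disturb the other caddy, which carries the black speakers.

Things in the scene. Friction and masses are not known exactly. Their poses are not given: they have to be found in the camera images.
- board_caddy: Grey tray 70 (x) x 100 (y) x 30 mm with a green circuit board (parts to z 45), 0.3 kg, standing; origin on its underside, z up. Straps at its -x side rise to two hooks (y -40, +40) opening down: roof z 140, mouth x -11..11, lip x 11..17 down to z 116; +x side open below it for the rail. Orange grip post 18 x 18 mm at x = y = 0, z 154..204. Hung, the origin is 133 mm below the rail's axis.
- speaker_caddy: The other caddy, to be left standing: same make, size, axes and origin (204 mm tall, post included), but loaded with two round black speakers. On both, a crossbar at z 146..154 mm joins the hooks under the post; the back straps are 4 mm thick, outer face x -37 mm; each hook is 16 mm wide.
- blue_band: Blue band painted flush on the rail, 24 mm wide, where caddies are hooked on, in either half of the rail; a blue stripe on the base lies below it. Origin on the rail's axis, mid-band; y along the rail, x level, away from the robot, z up. The rail: fixed steel bar 14 mm thick, axis 215 mm above the bench, 470 mm long between two posts 18 mm thick that end 11 mm above its axis.
- yellow_band: Yellow band painted flush on the same rail, 24 mm wide, with a yellow stripe on the base below it: the mark to slide to, 150 to 300 mm from the blue band. Origin and axes as for the blue band. Under the rail lies its grey base plate, 110 mm deep, 520 mm long, 15 mm thick.
Not all that is in view belongs to the job. Leave any red look-alike of the board_caddy alone.

How it is judged:
By the outcome, as a careful person would: the job done as asked, in the order asked, and still so for the second after the job is handed in, with the robot touching nothing.
It also fails if it takes over 56 s, if anything falls off the work surface, if the arm or the gripper's body presses on something with over 40 N, if the wrist force passes 120 N, or if a joint passes its speed limit or range.

## Working session

There is one attempt and no reset: what is moved stays moved. The work goes in short steps, Python scripts to look and compute and a tool call to move; the robot and the scene stay as the last step left them, time stands still between calls to the robot, and variables do not carry over. Pictures are saved under pics/ and viewed, at most 10 in all, crops included, and the job is handed in when it is done.

Besides the shell and the picture viewer there is one more tool, called after "Emit:" in YAML: its name, and indented under it one key for each argument. apply_moves: Moves the arm, as the interface text tells. Its arguments: {"type":"object","properties":{"deltas":{"type":"array"}},"required":["deltas"]}

```bash
mkdir -p pics; ls; python3 - <<'E'
from plant import ctrl
import cv2,numpy as np
for n in("scene","top","wrist"):
    im=ctrl.snapshot(n); cv2.imwrite(f"pics/{n}0.png",im[:,:,::-1])
    p=ctrl.camera_params(n); print(n,{k:np.round(v,4).tolist() for k,v in p.items()})
o=ctrl.get_obs();print(o)
E
python3 -c "
import cv2,numpy as np
a=cv2.imread('pics/scene0.png');b=cv2.imread('pics/top0.png')
cv2.imwrite('pics/a.png',cv2.resize(a,(800,600),interpolation=2));cv2.imwrite('pics/b.png',cv2.resize(b,(800,600),interpolation=2))"
```

```text
pics
scene {'fx': 420.0717, 'fy': 420.0717, 'cx': 260.0867, 'cy': 187.912, 'dist_coeffs': [-0.1001, 0.0, 0.0, 0.0, 0.0], 'cam_to_world': [[-0.2477, -0.7517, 0.6113, 1.1126], [0.9687, -0.2025, 0.1436, 0.1771], [0.0158, 0.6277, 0.7783, 0.9195], [0.0, 0.0, 0.0, 1.0]]}
top {'fx': 475.4511, 'fy': 475.4511, 'cx': 252.2634, 'cy': 181.6952, 'dist_coeffs': [-0.1312, 0.0, 0.0, 0.0, 0.0], 'cam_to_world': [[0.0149, 0.9979, -0.0634, 0.4293], [-0.9996, 0.0163, 0.0219, 0.0382], [0.0229, 0.063, 0.9977, 1.1547], [0.0, 0.0, 0.0, 1.0]]}
wrist {'fx': 284.2106, 'fy': 284.2106, 'cx': 259.9187, 'cy': 192.0887, 'dist_coeffs': [-0.0267, 0.0, 0.0, 0.0, 0.0], 'mount': [[0.0006, 0.9689, 0.2476, 0.0665], [1.0, -0.0005, -0.0007, -0.0004], [-0.0005, 0.2476, -0.9689, -0.1951], [0.0, 0.0, 0.0, 1.0]]}
{'clock': 0.15, 'joint_pos': array([-5.01270214e+01,  2.05819271e+01,  6.47404431e-01, -1.26852719e-02,
       -7.01343705e+01, -1.65071700e+01]), 'qvel': array([-0.03587724, -0.04321283,  0.11719513,  0.11740286, -0.0032947 ,
       -0.01868132]), 'tau': array([-1.25957773e-03, -5.83276606e+01,  2.93288040e+01,  7.00116500e+00,
        8.67423601e-03, -1.09663131e-04]), 'tool_pos': array([ 0.267522  , -0.61930422,  0.19035696]), 'orientation': array([ 1.79930558e+02, -8.14140421e-03, -1.56638504e+02]), 'force': array([0.02431679, 0.24718516, 0.26993065]), 'moment': array([-0.00378186, -0.00494489,  0.05348374]), 'gripper_force': 0.0, 'opening': 0.08789401209951311}
```

View pics/a.png

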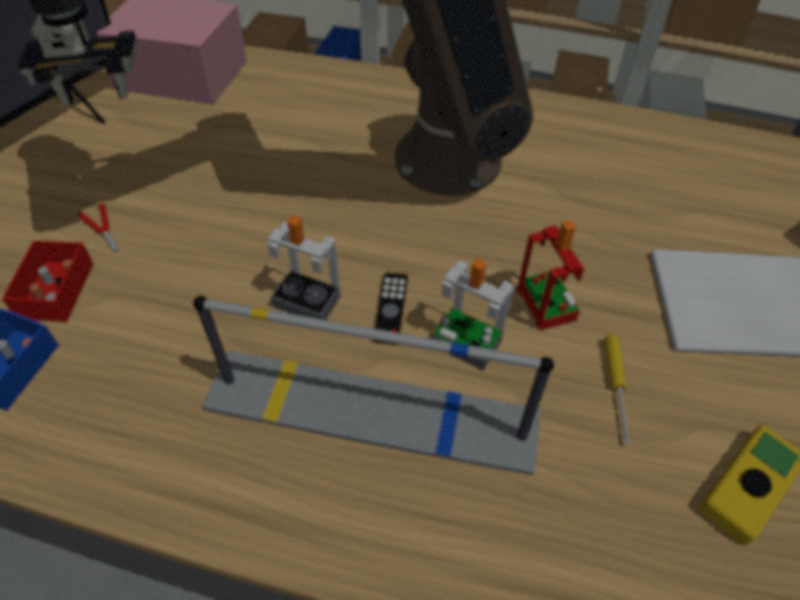

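View pics/b.png

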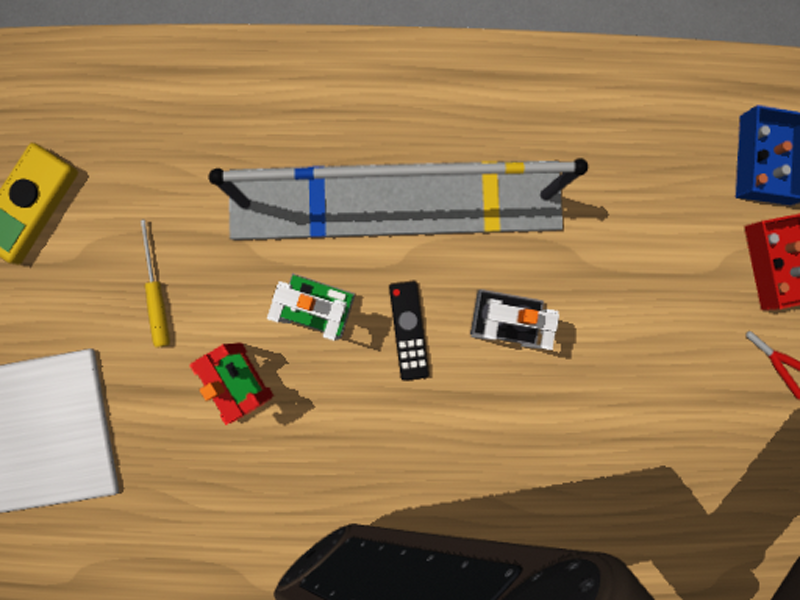

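Candidates on the 800x600 top view are: grey caddy with green board (305,302), red look-alike with green board (208,392), and grey speaker caddy (528,316). I choose (305,302), which is at (478,275) in the scene view. The rail's blue band is at top (305,174) and scene (459,350); the yellow band is at top (514,168) and scene (260,314). Next I measure.

```bash
cat > h.py <<'E'
import cv2,numpy as np
from scipy.optimize import least_squares
from scipy.spatial.transform import Rotation as R
from plant import ctrl
FL=np.diag([1,-1,-1.])
def cam(n,obs=None):
    p=ctrl.camera_params(n)
    if n=="wrist":
        T=np.eye(4);T[:3,:3]=R.from_euler('xyz',obs['orientation'],degrees=True).as_matrix();T[:3,3]=obs['tool_pos']
        M=T@np.array(p['mount'])
    else: M=np.array(p['cam_to_world'])
    K=np.array([[p['fx'],0,p['cx']],[0,p['fy'],p['cy']],[0,0,1]])
    return M,K,np.array(p['dist_coeffs'])
def proj(c,X):
    M,K,d=c; X=np.atleast_2d(X)
    Xc=((X-M[:3,3])@M[:3,:3])@FL
    return cv2.projectPoints(Xc.reshape(-1,1,3),np.zeros(3),np.zeros(3),K,d)[0].reshape(-1,2)
def tri(cs,uvs):
    f=lambda X:np.concatenate([proj(c,X)[0]-u for c,u in zip(cs,uvs)])
    r=least_squares(f,[.6,0,.2]);return r.x,np.abs(r.fun).max()
def hull_c(c,pts):
    h=cv2.convexHull(proj(c,pts).astype(np.float32));m=cv2.moments(h);return np.array([m['m10'],m['m01']])/m['m00']
def box(x0,x1,y0,y1,z0,z1): return np.array([[x,y,z] for x in(x0,x1) for y in(y0,y1) for z in(z0,z1)])
def blobs(im,lo,hi,amin=15):
    hsv=cv2.cvtColor(im,cv2.COLOR_RGB2HSV);m=cv2.inRange(hsv,np.array(lo),np.array(hi))
    n,l,s,ce=cv2.connectedComponentsWithStats(m)
    return [(np.round(ce[i],2).tolist(),s[i].tolist()) for i in range(1,n) if s[i][4]>=amin]
E
python3 - <<'E'
from h import *
for n in("scene","top"):
    im=cv2.imread(f"pics/{n}0.png")[:,:,::-1].copy()
    for nm,lo,hi in(("orange",(6,170,110),(17,255,255)),("blue",(105,150,60),(120,255,255)),("yellow",(20,180,110),(30,255,255)),("green",(50,120,50),(75,255,255))):
        print(n,nm,blobs(im,lo,hi))
E
```

```text
scene orange [([189.21, 142.32], [185, 138, 9, 14, 53]), ([363.93, 144.77], [360, 141, 8, 10, 43]), ([306.52, 169.36], [302, 166, 9, 10, 50])]
scene blue [([217.84, 27.0], [205, 18, 25, 19, 184]), ([13.15, 226.63], [0, 199, 36, 63, 1216]), ([293.51, 223.48], [289, 220, 10, 8, 61]), ([286.64, 271.2], [280, 252, 15, 39, 320])]
scene yellow [([165.59, 200.21], [162, 198, 8, 6, 39]), ([394.22, 230.24], [390, 215, 10, 32, 169]), ([184.45, 234.78], [181, 232, 8, 7, 40]), ([177.08, 254.93], [170, 242, 16, 27, 184]), ([480.37, 314.37], [454, 273, 58, 72, 1353])]
scene green [([342.61, 183.33], [337, 177, 12, 13, 87]), ([355.77, 191.4], [350, 179, 12, 24, 137]), ([291.95, 201.35], [287, 198, 13, 7, 60]), ([305.46, 213.53], [292, 204, 28, 19, 231]), ([279.68, 211.74], [278, 208, 5, 8, 19]), ([495.55, 290.35], [483, 280, 24, 22, 150])]
top orange [([503.0, 93.0], [501, 91, 5, 5, 21]), ([487.36, 113.64], [485, 111, 6, 6, 25]), ([509.73, 157.05], [508, 154, 4, 7, 22]), ([501.29, 183.38], [498, 181, 7, 6, 34]), ([194.65, 193.12], [190, 189, 10, 10, 69]), ([337.69, 201.96], [332, 198, 12, 9, 99]), ([132.87, 250.29], [128, 245, 11, 12, 85])]
top blue [([490.9, 99.38], [471, 68, 41, 59, 1664]), ([201.17, 128.19], [189, 107, 19, 44, 427])]
top yellow [([20.19, 121.18], [0, 91, 45, 77, 1293]), ([329.0, 107.0], [324, 104, 11, 7, 77]), ([314.06, 128.98], [309, 111, 11, 37, 323]), ([99.19, 200.96], [93, 180, 14, 42, 363])]
top green [([205.6, 188.05], [186, 176, 40, 39, 263]), ([194.07, 203.39], [180, 196, 29, 16, 205]), ([151.85, 241.22], [138, 227, 29, 31, 444])]
```

```bash
python3 - <<'E'
from h import *
s,t=cam("scene"),cam("top")
im=cv2.imread("pics/top0.png")[:,:,::-1].copy()
c=im[100:118].copy();print(blobs(c,(105,150,60),(120,255,255)))
hsv=cv2.cvtColor(im,cv2.COLOR_RGB2HSV);m=cv2.inRange(hsv,np.array((105,150,60)),np.array((120,255,255)))
for r in range(105,120): print(r,np.flatnonzero(m[r,150:250])[[0,-1]]+150 if m[r,150:250].any() else None)
print("yel",tri([s,t],[(165.59,200.21),(329,107)]))
print("blue",tri([s,t],[(293.51,223.48),(195,110.8)]))
b=box(-.009,.009,-.009,.009,.154,.204)
for nm,a,q in(("board",(306.52,169.36),(194.65,193.12)),("spk",(189.21,142.32),(337.69,201.96)),("red",(363.93,144.77),(132.87,250.29))):
    f=lambda X:np.concatenate([hull_c(s,b+X)-a,hull_c(t,b+X)-q])
    r=least_squares(f,[.5,0,0],diff_step=1e-4);print(nm,r.x,r.fun)
E
```

```text
[([490.93, 8.18], [472, 0, 40, 18, 574]), ([196.78, 12.15], [189, 7, 19, 11, 108])]
105 None
106 None
107 [197 200]
108 [189 199]
109 [189 199]
110 [189 199]
111 [189 199]
112 [189 199]
113 [189 200]
114 [189 206]
115 [198 207]
116 [198 207]
117 [198 207]
118 [198 207]
119 [198 207]
yel (array([ 0.64309344, -0.13613378,  0.21480306]), np.float64(0.3772696782528726))
blue (array([0.62983325, 0.13492934, 0.21284783]), np.float64(0.13133765072109327))
board [0.46485492 0.13297412 0.01782902] [-0.23234943 -0.00130563 -0.20058869  0.03129401]
spk [ 0.45163514 -0.15708996  0.01668752] [ 0.16909363  0.02213402  0.13831398 -0.03642865]
red [0.34811788 0.255048   0.01745035] [-0.03050882  0.00129265 -0.02509072  0.00250468]
```

```bash
cat >> h.py <<'E'
def delta(pos,yaw,tilt=(180,0),ref=None):
    o=ctrl.get_obs() if ref is None else ref
    R0=R.from_euler('xyz',o['orientation'],degrees=True);R1=R.from_euler('xyz',[*tilt,yaw],degrees=True)
    print("d",np.round(R0.inv().apply(np.array(pos)-o['tool_pos'])*1000,1).tolist(),"a",np.round((R0.inv()*R1).as_rotvec(degrees=True),2).tolist())
E
python3 - <<'E'
from h import *
delta((.268,-.62,.42),-156.6)
delta((.5,-.05,.42),180)
E
```

```text
d [-0.1, -0.5, -229.6] a [0.07, -0.01, -0.04]
d [-439.1, 430.7, -229.2] a [0.07, -0.02, 23.36]
```

Emit:
apply_moves:
  deltas:
    - {"fingers":87,"delta_pos":[0,0,-50],"angular":[0,0,0]}
    - {"fingers":87,"delta_pos":[0,0,-100],"angular":[0,0,0]}
    - {"fingers":87,"delta_pos":[0,0,-150],"angular":[0,0,0]}
    - {"fingers":87,"delta_pos":[-30,30,-190],"angular":[0,0,4]}
    - {"fingers":87,"delta_pos":[-60,60,-225],"angular":[0,0,8]}
    - {"fingers":87,"delta_pos":[-95,95,-229],"angular":[0,0,12]}
    - {"fingers":87,"delta_pos":[-130,130,-229],"angular":[0,0,16]}
    - {"fingers":87,"delta_pos":[-165,165,-229],"angular":[0,0,20]}
    - {"fingers":87,"delta_pos":[-200,200,-229],"angular":[0,0,23.4]}
    - {"fingers":87,"delta_pos":[-200,200,-229],"angular":[0,0,23.4]}

```text
clock: 1.15
tool_pos: [0.373, -0.3531, 0.4208]
orientation: [180.0, 0.1, -179.9]
force: [0.2, -0.1, -0.6]
opening: 0.0868
gripper_force: 0.0
```

```bash
python3 - <<'E'
from h import *
delta((.5,-.05,.42),180)
E
```

```text
d [-127.3, 302.9, 1.1] a [0.01, 0.12, 0.06]
```

Emit:
apply_moves:
  deltas:
    - {"fingers":87,"delta_pos":[-19,46,0],"angular":[0,0,0]}
    - {"fingers":87,"delta_pos":[-38,91,0],"angular":[0,0,0]}
    - {"fingers":87,"delta_pos":[-57,136,0],"angular":[0,0,0]}
    - {"fingers":87,"delta_pos":[-76,181,0],"angular":[0,0,0]}
    - {"fingers":87,"delta_pos":[-95,226,0],"angular":[0,0,0]}
    - {"fingers":87,"delta_pos":[-114,271,0],"angular":[0,0,0]}
    - {"fingers":87,"delta_pos":[-127,303,0],"angular":[0,0,0]}
    - {"fingers":87,"delta_pos":[-127,303,0],"angular":[0,0,0]}
    - {"fingers":87,"delta_pos":[-127,303,0],"angular":[0,0,0]}

```text
clock: 2.05
tool_pos: [0.4993, -0.0533, 0.4196]
orientation: [-180.0, -0.1, -179.9]
force: [0.2, -0.9, -0.0]
opening: 0.0869
gripper_force: 0.0
```

```bash
cat >> h.py <<'E'
import pickle
def shot(name):
    o=ctrl.get_obs();im=ctrl.snapshot("wrist");cv2.imwrite(f"pics/{name}.png",im[:,:,::-1]);pickle.dump(o,open(name+".pkl","wb"))
    return o,im
def load(name): return cam("wrist",pickle.load(open(name+".pkl","rb"))),cv2.imread(f"pics/{name}.png")[:,:,::-1].copy()
E
python3 - <<'E'
from h import *
o,im=shot("w1");print(o['tool_pos'],o['orientation'],o['joint_pos'])
delta((.43,.1,.42),180)
E
```

```text
[ 0.49932823 -0.05329685  0.41957382] [-1.79976406e+02 -6.65209844e-02 -1.79919432e+02] [ 1.63653473e+01  2.04320023e-01  4.24964709e+00  4.00484580e-03
 -9.41157954e+01 -1.06284480e+02]
d [69.1, 154.0, -0.2] a [-0.02, -0.03, 0.01]
```

View pics/w1.png

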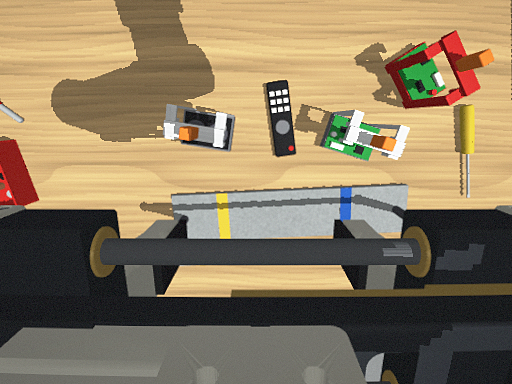

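The wrist view shows the board caddy post at (385,142), the speaker caddy at (188,133), the red one at (475,58) and the band stripes at (346,203) and (224,215). The rail is hidden by the gripper, so I move forward.

Emit:
apply_moves:
  deltas:
    - {"fingers":87,"delta_pos":[-40,20,0],"angular":[0,0,0]}
    - {"fingers":87,"delta_pos":[-80,40,0],"angular":[0,0,0]}
    - {"fingers":87,"delta_pos":[-120,60,0],"angular":[0,0,0]}
    - {"fingers":87,"delta_pos":[-150,70,0],"angular":[0,0,0]}
    - {"fingers":87,"delta_pos":[-150,70,0],"angular":[0,0,0]}
    - {"fingers":87,"delta_pos":[-150,70,0],"angular":[0,0,0]}

```text
clock: 2.7
tool_pos: [0.6495, 0.0148, 0.4189]
orientation: [-180.0, -0.1, 179.9]
force: [0.4, -0.6, 0.1]
opening: 0.087
gripper_force: 0.0
```

```bash
python3 - <<'E'
from h import *
o,im=shot("w2");print(o['tool_pos'],o['orientation'],o['qvel'].max())
E
```

```text
[0.64950454 0.01481796 0.41891644] [-1.79953948e+02 -1.10722007e-01  1.79881504e+02] 0.3188573925870153
```

Emit:
apply_moves:
  deltas:
    - {"fingers":87,"delta_pos":[35,35,0],"angular":[0,0,0]}
    - {"fingers":87,"delta_pos":[70,70,0],"angular":[0,0,0]}
    - {"fingers":87,"delta_pos":[90,105,0],"angular":[0,0,0]}
    - {"fingers":87,"delta_pos":[100,130,0],"angular":[0,0,0]}
    - {"fingers":87,"delta_pos":[100,130,0],"angular":[0,0,0]}
    - {"fingers":87,"delta_pos":[100,130,0],"angular":[0,0,0]}

```text
clock: 3.35
tool_pos: [0.5484, 0.1455, 0.4216]
orientation: [179.9, 0.1, -180.0]
force: [0.4, -0.2, 0.4]
opening: 0.087
gripper_force: 0.0
```

```bash
python3 - <<'E'
from h import *
o,im=shot("w3");print(o['tool_pos'],o['orientation'],o['qvel'].max())
a=cv2.imread("pics/w2.png");b=im[:,:,::-1]
cv2.imwrite("pics/w23.png",np.vstack([cv2.resize(a[:230],(660,297)),cv2.resize(b[:230],(660,297))]))
for n in("w2","w3"):
    _,im=load(n)
    for nm,lo,hi in(("orange",(6,150,90),(17,255,255)),("blue",(105,150,50),(120,255,255)),("yellow",(20,170,90),(30,255,255))):
        print(n,nm,blobs(im[:250].copy(),lo,hi,25))
E
```

```text
[0.54840896 0.14548323 0.42161682] [ 1.79930596e+02  1.31160904e-01 -1.79991544e+02] 1.1630117525017138
w2 orange [([132.56, 22.34], [120, 10, 27, 26, 452]), ([344.93, 32.27], [333, 20, 25, 26, 381])]
w2 blue [([318.0, 132.96], [313, 116, 11, 35, 380]), ([347.41, 153.95], [339, 149, 18, 11, 165]), ([4.54, 182.32], [0, 156, 12, 49, 480]), ([317.94, 164.46], [313, 161, 11, 8, 87])]
w2 yellow [([445.79, 49.23], [438, 22, 16, 56, 763]), ([187.37, 139.54], [181, 123, 14, 35, 348]), ([504.43, 159.39], [492, 137, 20, 42, 443]), ([152.43, 163.71], [144, 159, 17, 10, 157]), ([190.74, 170.96], [186, 167, 11, 9, 76])]
w3 orange [([338.22, 19.1], [326, 5, 25, 29, 400]), ([334.5, 65.39], [327, 61, 16, 10, 28]), ([52.36, 99.2], [36, 92, 34, 15, 413]), ([250.31, 107.09], [243, 100, 15, 15, 160])]
w3 blue [([254.84, 187.91], [249, 164, 13, 49, 492]), ([252.77, 220.96], [245, 217, 16, 9, 139])]
w3 yellow [([374.71, 102.07], [367, 77, 16, 52, 616]), ([465.87, 179.83], [426, 142, 86, 68, 2196]), ([131.95, 194.24], [123, 171, 18, 48, 487])]
```

View pics/w23.png

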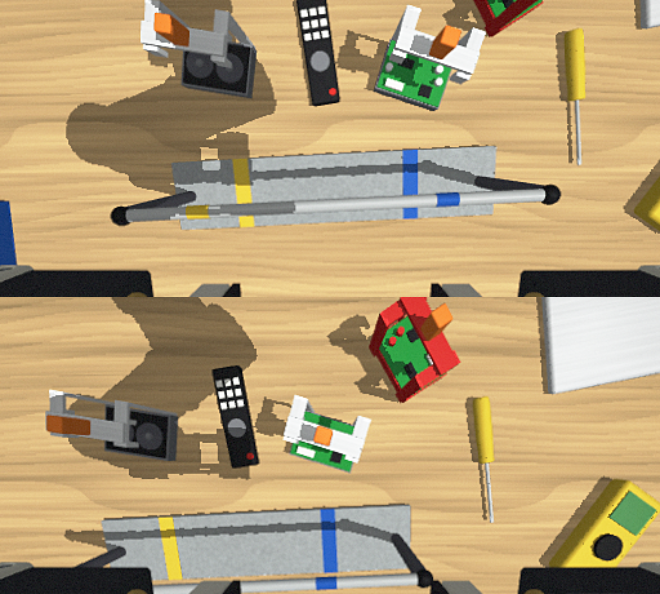

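```bash
python3 - <<'E'
from h import *
a=cv2.imread("pics/w2.png")[0:95,280:385];b=cv2.imread("pics/w3.png")[65:160,210:315]
def g(c,x0,y0):
    c=cv2.resize(c,None,fx=3.8,fy=3.8,interpolation=cv2.INTER_CUBIC)
    for i in range(0,101,10): cv2.putText(c,str(x0+i),(int(i*3.8),8),0,.3,(255,0,255),1);cv2.line(c,(int(i*3.8),8),(int(i*3.8),12),(255,0,255),1)
    for i in range(0,91,10): cv2.putText(c,str(y0+i),(0,int(i*3.8)+4),0,.3,(255,0,255),1)
    return c
cv2.imwrite("pics/crop.png",np.hstack([g(a,280,0),g(b,210,65)]))
c2,c3,s,t=load("w2")[0],load("w3")[0],cam("scene"),cam("top")
B=[(s,(293.51,223.48)),(t,(194.5,110.8)),(c2,(347.41,153.95)),(c3,(252.77,220.96))]
Y=[(s,(165.59,200.21)),(t,(329,107)),(c2,(152.43,163.71))]
for n,L in(("blue",B),("yel",Y)):
    print(n,tri(*zip(*L)))
    print("  no scene",tri(*zip(*L[1:])))
E
```

```text
blue (array([0.62979055, 0.13583025, 0.21519321]), np.float64(0.9932950730172365))
  no scene (array([0.62843199, 0.13518721, 0.22037239]), np.float64(0.3735210945280869))
yel (array([ 0.64292802, -0.13707346,  0.21542996]), np.float64(0.8692049073300723))
  no scene (array([ 0.64085019, -0.13349264,  0.22686648]), np.float64(0.3547017199236535))
```

View pics/crop.png

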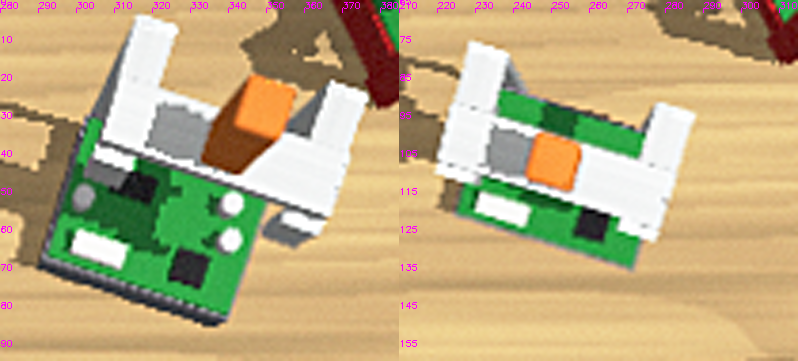

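The crop shows a grey-white caddy with a green board, so it's the right one. Its hook lips face the rail, and the post top is at w2 (350,28) and w3 (251,108). Next I fit its pose.

```bash
python3 - <<'E'
from h import *
c2,c3,s,t=load("w2")[0],load("w3")[0],cam("scene"),cam("top")
p=.009
P=[(c2,(-p,-p,.204),(347.4,20.3)),(c2,(-p,p,.204),(357.9,23.7)),(c2,(p,p,.204),(351.6,36.3)),(c2,(p,-p,.204),(341.8,32.9)),
(c2,(.035,-.05,0),(290.5,70.3)),(c2,(.035,.05,0),(337.9,85.5)),
(c3,(-p,-p,.204),(245.8,100.3)),(c3,(-p,p,.204),(257.9,103.2)),(c3,(p,p,.204),(255.8,115)),(c3,(p,-p,.204),(243.9,111.8)),
(c3,(-.037,-.048,.146),(228.7,75.8)),(c3,(-.037,.048,.146),(287.9,94.7)),(c3,(.017,.048,.146),(277.4,128.2)),
(t,(0,0,.204),(194.65,193.12))]
f=lambda q:np.concatenate([proj(c,R.from_euler('z',q[3]).apply(b)+q[:3])[0]-u for c,b,u in P])
r=least_squares(f,[.465,.133,0,-.2],loss='soft_l1');print(r.x[:3],np.degrees(r.x[3]));print(np.round(f(r.x).reshape(-1,2),1).tolist())
E
```

```text
[ 4.66033248e-01  1.32828777e-01 -2.46924339e-04] -16.354165174185656
[[-1.5, -1.2], [0.9, -0.2], [2.4, 1.4], [-0.6, 0.6], [-0.6, 0.1], [-1.4, -0.3], [0.7, -1.2], [1.0, -0.3], [-0.5, 0.7], [-0.9, 0.1], [0.2, 0.4], [-0.1, -0.3], [0.2, -0.2], [-0.3, -0.6]]
```

```bash
python3 - <<'E'
from h import *
delta((.466,.133,.30),163.65)
E
```

```text
d [83.0, -12.3, 121.1] a [0.07, 0.1, 16.31]
```

Emit:
apply_moves:
  deltas:
    - {"fingers":87,"delta_pos":[40,-6,10],"angular":[0,0,6]}
    - {"fingers":87,"delta_pos":[70,-12,40],"angular":[0,0,12]}
    - {"fingers":87,"delta_pos":[83,-12.3,80],"angular":[0,0,16.3]}
    - {"fingers":87,"delta_pos":[83,-12.3,121],"angular":[0,0,16.3]}
    - {"fingers":87,"delta_pos":[83,-12.3,121],"angular":[0,0,16.3]}
    - {"fingers":87,"delta_pos":[83,-12.3,121],"angular":[0,0,16.3]}

```text
clock: 4.0
tool_pos: [0.467, 0.1329, 0.3004]
orientation: [-180.0, 0.1, 163.6]
force: [0.6, 0.1, 1.7]
opening: 0.087
gripper_force: 0.0
```

```bash
python3 - <<'E'
from h import *
delta((.466,.133,.165),163.65)
print(ctrl.get_obs()['force'])
E
```

```text
d [1.1, -0.1, 135.4] a [-0.04, 0.06, -0.03]
[0.58441275 0.14229409 1.74086118]
```

Emit:
apply_moves:
  deltas:
    - {"fingers":87,"delta_pos":[1,0,40],"angular":[0,0,0]}
    - {"fingers":87,"delta_pos":[1,0,80],"angular":[0,0,0]}
    - {"fingers":87,"delta_pos":[1,0,110],"angular":[0,0,0]}
    - {"fingers":87,"delta_pos":[1,0,130],"angular":[0,0,0]}
    - {"fingers":87,"delta_pos":[1,0,135],"angular":[0,0,0]}
    - {"fingers":87,"delta_pos":[1,0,135],"angular":[0,0,0]}

```text
clock: 4.6
tool_pos: [0.4668, 0.1346, 0.1654]
orientation: [180.0, 0.1, 163.7]
force: [0.2, 0.6, 0.6]
opening: 0.0871
gripper_force: 0.0
```

Emit:
apply_moves:
  deltas:
    - {"fingers":30,"delta_pos":[0,0,0],"angular":[0,0,0]}
    - {"fingers":30,"delta_pos":[0,0,0],"angular":[0,0,0]}
    - {"fingers":30,"delta_pos":[0,0,0],"angular":[0,0,0]}
    - {"fingers":30,"delta_pos":[0,0,0],"angular":[0,0,0]}
    - {"fingers":30,"delta_pos":[0,0,0],"angular":[0,0,0]}
    - {"fingers":30,"delta_pos":[0,0,0],"angular":[0,0,0]}
    - {"fingers":12,"delta_pos":[0,0,0],"angular":[0,0,0]}
    - {"fingers":12,"delta_pos":[0,0,0],"angular":[0,0,0]}
    - {"fingers":12,"delta_pos":[0,0,0],"angular":[0,0,0]}
    - {"fingers":12,"delta_pos":[0,0,0],"angular":[0,0,0]}

```text
clock: 5.6
tool_pos: [0.4652, 0.1341, 0.164]
orientation: [-180.0, -0.0, 163.7]
force: [-0.9, -1.2, -0.3]
opening: 0.0174
gripper_force: 30.0
```

Emit:
apply_moves:
  deltas:
    - {"fingers":12,"delta_pos":[0,0,-10],"angular":[0,0,0]}
    - {"fingers":12,"delta_pos":[0,0,-30],"angular":[0,0,0]}
    - {"fingers":12,"delta_pos":[0,0,-55],"angular":[0,0,0]}
    - {"fingers":12,"delta_pos":[0,0,-80],"angular":[0,0,0]}
    - {"fingers":12,"delta_pos":[0,0,-105],"angular":[0,0,0]}
    - {"fingers":12,"delta_pos":[0,0,-125],"angular":[0,0,0]}
    - {"fingers":12,"delta_pos":[0,0,-136],"angular":[0,0,0]}
    - {"fingers":12,"delta_pos":[0,0,-136],"angular":[0,0,0]}
    - {"fingers":12,"delta_pos":[0,0,-136],"angular":[0,0,0]}

```text
clock: 6.5
tool_pos: [0.4648, 0.1341, 0.2992]
orientation: [-180.0, -0.1, 163.7]
force: [-0.4, -0.9, -3.6]
opening: 0.0176
gripper_force: 30.0
```

```bash
python3 - <<'E'
from h import *
delta((.525,.14,.30),182.67)
E
```

```text
d [-56.1, 22.6, -0.9] a [-0.02, -0.07, -19.01]
```

Emit:
apply_moves:
  deltas:
    - {"fingers":12,"delta_pos":[-10,4,-1],"angular":[0,0,-3]}
    - {"fingers":12,"delta_pos":[-20,8,-1],"angular":[0,0,-7]}
    - {"fingers":12,"delta_pos":[-32,13,-1],"angular":[0,0,-11]}
    - {"fingers":12,"delta_pos":[-44,18,-1],"angular":[0,0,-15]}
    - {"fingers":12,"delta_pos":[-52,21,-1],"angular":[0,0,-18]}
    - {"fingers":12,"delta_pos":[-56,22.6,-1],"angular":[0,0,-19]}
    - {"fingers":12,"delta_pos":[-56,22.6,-1],"angular":[0,0,-19]}
    - {"fingers":12,"delta_pos":[-56,22.6,-1],"angular":[0,0,-19]}

```text
clock: 7.3
tool_pos: [0.5249, 0.14, 0.3004]
orientation: [-180.0, -0.1, -177.4]
force: [1.0, -0.3, -3.5]
opening: 0.0171
gripper_force: 30.0
```

```bash
python3 - <<'E'
from h import *
o=ctrl.get_obs();print(o['tool_pos'],o['orientation'],o['force'])
S=ctrl.snapshot("scene");T=ctrl.snapshot("top");W=ctrl.snapshot("wrist")
cv2.imwrite("pics/s1.png",S[:,:,::-1]);cv2.imwrite("pics/t1.png",T[:,:,::-1])
a=S[140:300,200:360,::-1];b=W[:,:,::-1]
cv2.imwrite("pics/v1.png",np.hstack([cv2.resize(a,(400,400),interpolation=2),cv2.resize(b,(400,400))]))
E
```

```text
[0.5248903  0.13998793 0.30041837] [-1.79972757e+02 -6.57708944e-02 -1.77406484e+02] [ 1.0247208  -0.34091566 -3.51306012]
```

View pics/v1.png

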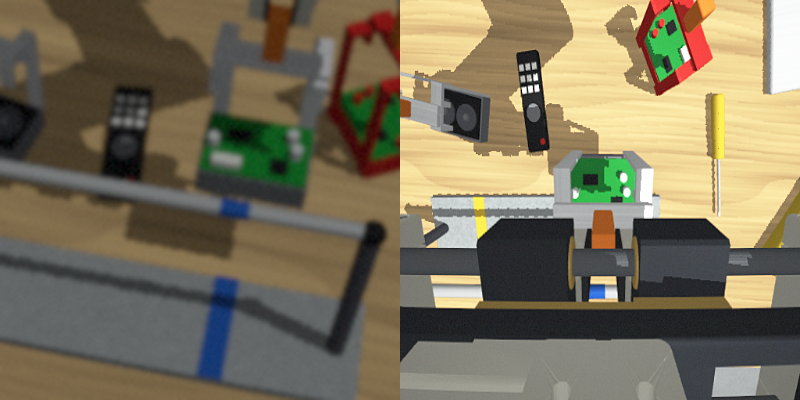

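```bash
python3 - <<'E'
from h import *
s=cam("scene");w=cam("wrist",ctrl.get_obs())
o=ctrl.get_obs();yaw=o['orientation'][2]+180
X0=o['tool_pos']+[.001,0,-.165]
Rc=R.from_euler('z',yaw,degrees=True)
for n,c,f in(("scene",s,lambda p:(p-[200,140])*2.5),("wrist",w,lambda p:p*[400/512,400/384]+[400,0])):
    pts=[(.035,-.05,0),(.035,.05,0),(-.035,-.05,.03),(-.035,.05,.03),(-.037,-.048,.146),(-.037,.048,.146),(.017,-.048,.116),(.017,.048,.116)]
    print(n,np.round(f(proj(c,Rc.apply(pts)+X0)),0).tolist())
    print(" blue",np.round(f(proj(c,[.6298,.1357,.215])),0).tolist())
c2,c3,t=load("w2")[0],load("w3")[0],cam("top")
B=[(s,(293.51,223.48)),(t,(194.5,110.8)),(c2,(347.41,153.95)),(c3,(252.77,220.96))]
Y=[(s,(165.59,200.21)),(t,(329,107)),(c2,(152.43,163.71))]
for L,X in((B,(.6298,.1357,.215)),(Y,(.6425,-.1365,.215))): print([np.round(proj(c,X)[0]-u,1).tolist() for c,u in L])
E
```

```text
scene [[195.0, 187.0], [304.0, 206.0], [210.0, 108.0], [317.0, 127.0], [221.0, 20.0], [334.0, 38.0], [208.0, 90.0], [322.0, 109.0]]
 blue [[235.0, 207.0]]
wrist [[574.0, 208.0], [633.0, 208.0], [569.0, 155.0], [637.0, 155.0], [554.0, 168.0], [653.0, 168.0], [562.0, 225.0], [645.0, 225.0]]
 blue [[597.0, 290.0]]
[[0.3, -0.5], [-0.1, -0.2], [-1.1, 0.2], [0.6, -0.0]]
[[0.3, -0.3], [0.6, 0.2], [1.2, -0.3]]
```

```bash
python3 - <<'E'
from h import *
delta((.629,.1357,.30),182.67)
E
```

```text
d [-103.7, -9.2, 1.1] a [0.01, 0.0, -0.02]
```

Emit:
apply_moves:
  deltas:
    - {"fingers":12,"delta_pos":[-10,-9,1],"angular":[0,0,0]}
    - {"fingers":12,"delta_pos":[-25,-9,1],"angular":[0,0,0]}
    - {"fingers":12,"delta_pos":[-45,-9,1],"angular":[0,0,0]}
    - {"fingers":12,"delta_pos":[-65,-9,1],"angular":[0,0,0]}
    - {"fingers":12,"delta_pos":[-83,-9,1],"angular":[0,0,0]}
    - {"fingers":12,"delta_pos":[-97,-9,1],"angular":[0,0,0]}
    - {"fingers":12,"delta_pos":[-103.7,-9,1],"angular":[0,0,0]}
    - {"fingers":12,"delta_pos":[-103.7,-9,1],"angular":[0,0,0]}
    - {"fingers":12,"delta_pos":[-103.7,-9,1],"angular":[0,0,0]}

```text
clock: 8.35
tool_pos: [0.6293, 0.1358, 0.2997]
orientation: [-180.0, -0.0, -177.4]
force: [-0.1, 0.2, -3.4]
opening: 0.0173
gripper_force: 30.0
```

```bash
python3 - <<'E'
from h import *
o=ctrl.get_obs();print(o['tool_pos'],o['orientation'],o['force'])
S=ctrl.snapshot("scene");T=ctrl.snapshot("top")
a=S[130:270,220:360,::-1];b=T[60:200,120:260,::-1]
cv2.imwrite("pics/v2.png",np.hstack([cv2.resize(a,(400,400),interpolation=2),cv2.resize(b,(400,400),interpolation=2)]))
s=cam("scene");Rc=R.from_euler('z',o['orientation'][2]+180,degrees=True);X0=o['tool_pos']+[.001,0,-.165]
pts=[(.035,-.05,0),(.035,.05,0),(.017,-.048,.116),(.017,.048,.116)]
print(np.round((proj(s,Rc.apply(pts)+X0)-[220,130])*400/140).tolist())
delta((.629,.1357,.255),182.67)
E
```

```text
[0.62927571 0.13575957 0.29973572] [-1.79987219e+02 -3.99047332e-02 -1.77357717e+02] [-0.14482125  0.22908208 -3.37943274]
[[129.0, 352.0], [262.0, 377.0], [142.0, 244.0], [282.0, 269.0]]
d [0.0, -0.2, 45.3] a [0.01, 0.01, -0.0]
```

View pics/v2.png

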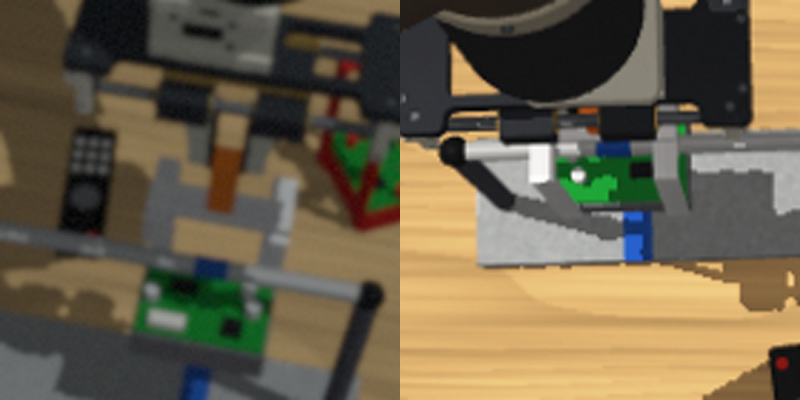

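The rail's blue band (scene crop (210,268), top crop (614,148)) sits midway between the hooks, below the roof and above the board. I lower the caddy carefully.

Emit:
apply_moves:
  deltas:
    - {"fingers":12,"delta_pos":[0,0,8],"angular":[0,0,0]}
    - {"fingers":12,"delta_pos":[0,0,16],"angular":[0,0,0]}
    - {"fingers":12,"delta_pos":[0,0,23],"angular":[0,0,0]}
    - {"fingers":12,"delta_pos":[0,0,29],"angular":[0,0,0]}
    - {"fingers":12,"delta_pos":[0,0,35],"angular":[0,0,0]}
    - {"fingers":12,"delta_pos":[0,0,40],"angular":[0,0,0]}
    - {"fingers":12,"delta_pos":[0,0,44],"angular":[0,0,0]}
    - {"fingers":12,"delta_pos":[0,0,44],"angular":[0,0,0]}

```text
clock: 9.25
tool_pos: [0.6292, 0.1359, 0.2553]
orientation: [-180.0, -0.1, -177.3]
force: [-0.0, -0.3, -2.9]
opening: 0.017
gripper_force: 30.0
```

Emit:
apply_moves:
  deltas:
    - {"fingers":12,"delta_pos":[0,0,2],"angular":[0,0,0]}
    - {"fingers":12,"delta_pos":[0,0,4],"angular":[0,0,0]}
    - {"fingers":12,"delta_pos":[0,0,6],"angular":[0,0,0]}
    - {"fingers":12,"delta_pos":[0,0,6],"angular":[0,0,0]}

```text
clock: 9.65
tool_pos: [0.6292, 0.1359, 0.2498]
orientation: [-180.0, -0.0, -177.3]
force: [0.5, -0.2, -3.3]
opening: 0.0172
gripper_force: 30.0
```

Emit:
apply_moves:
  deltas:
    - {"fingers":12,"delta_pos":[0,0,1],"angular":[0,0,0]}
    - {"fingers":12,"delta_pos":[0,0,1.5],"angular":[0,0,0]}
    - {"fingers":12,"delta_pos":[0,0,1.5],"angular":[0,0,0]}

```text
clock: 9.95
tool_pos: [0.6294, 0.136, 0.2485]
orientation: [-180.0, -0.0, -177.3]
force: [-1.2, 0.6, -3.4]
opening: 0.0172
gripper_force: 30.0
```

Emit:
apply_moves:
  deltas:
    - {"fingers":12,"delta_pos":[0,0,1],"angular":[0,0,0]}
    - {"fingers":12,"delta_pos":[0,0,1],"angular":[0,0,0]}
    - {"fingers":12,"delta_pos":[0,0,1],"angular":[0,0,0]}

```text
clock: 10.25
tool_pos: [0.6294, 0.136, 0.2475]
orientation: [-180.0, -0.0, -177.3]
force: [-0.6, 0.0, -3.3]
opening: 0.0173
gripper_force: 30.0
```

Emit:
apply_moves:
  deltas:
    - {"fingers":12,"delta_pos":[0,0,1],"angular":[0,0,0]}
    - {"fingers":12,"delta_pos":[0,0,1],"angular":[0,0,0]}
    - {"fingers":12,"delta_pos":[0,0,1],"angular":[0,0,0]}

```text
clock: 10.55
tool_pos: [0.6293, 0.1359, 0.2465]
orientation: [-180.0, -0.0, -177.3]
force: [-0.6, -0.3, -2.4]
opening: 0.0169
gripper_force: 30.0
```

Emit:
apply_moves:
  deltas:
    - {"fingers":12,"delta_pos":[0,0,0.7],"angular":[0,0,0]}
    - {"fingers":12,"delta_pos":[0,0,0.7],"angular":[0,0,0]}
    - {"fingers":12,"delta_pos":[0,0,0.7],"angular":[0,0,0]}

```text
clock: 10.85
tool_pos: [0.6295, 0.136, 0.2459]
orientation: [180.0, 0.0, -177.3]
force: [-0.0, 0.5, -1.8]
opening: 0.0171
gripper_force: 30.0
```

Emit:
apply_moves:
  deltas:
    - {"fingers":12,"delta_pos":[0,0,1],"angular":[0,0,0]}
    - {"fingers":12,"delta_pos":[0,0,1],"angular":[0,0,0]}
    - {"fingers":12,"delta_pos":[0,0,1],"angular":[0,0,0]}

```text
clock: 11.15
tool_pos: [0.6297, 0.1358, 0.2456]
orientation: [-180.0, 0.1, -177.3]
force: [-0.3, -1.5, 2.5]
opening: 0.0175
gripper_force: 30.0
```

```bash
python3 - <<'E'
from h import *
o=ctrl.get_obs();print(o['tool_pos'],o['force'],o['moment'])
# along-rail vector blue->yellow 272.5mm
t=np.radians(2.67);d=np.array([np.sin(t),-np.cos(t),0])*.2725
delta(o['tool_pos']+d,182.67)
E
```

```text
[0.62974864 0.13576084 0.24560465] [-0.26549635 -1.4893944   2.46085928] [-0.59559652  0.01780699  0.00869499]
d [-0.0, -272.5, 0.0] a [-0.01, 0.07, -0.01]
```

Hooked, with the weight on the rail. I slide along tool -y.

Emit:
apply_moves:
  deltas:
    - {"fingers":12,"delta_pos":[0,-3,0],"angular":[0,0,0]}
    - {"fingers":12,"delta_pos":[0,-9,0],"angular":[0,0,0]}
    - {"fingers":12,"delta_pos":[0,-18,0],"angular":[0,0,0]}
    - {"fingers":12,"delta_pos":[0,-28,0],"angular":[0,0,0]}
    - {"fingers":12,"delta_pos":[0,-38,0],"angular":[0,0,0]}
    - {"fingers":12,"delta_pos":[0,-48,0],"angular":[0,0,0]}
    - {"fingers":12,"delta_pos":[0,-58,0],"angular":[0,0,0]}
    - {"fingers":12,"delta_pos":[0,-66,0],"angular":[0,0,0]}
    - {"fingers":12,"delta_pos":[0,-70,0],"angular":[0,0,0]}
    - {"fingers":12,"delta_pos":[0,-70,0],"angular":[0,0,0]}

```text
clock: 12.15
tool_pos: [0.633, 0.0648, 0.2456]
orientation: [-180.0, 0.1, -177.4]
force: [-1.3, 1.0, 5.1]
opening: 0.0176
gripper_force: 30.0
```

Emit:
apply_moves:
  deltas:
    - {"fingers":12,"delta_pos":[0,-5,-0.2],"angular":[0,0,0]}
    - {"fingers":12,"delta_pos":[0,-15,-0.2],"angular":[0,0,0]}
    - {"fingers":12,"delta_pos":[0,-28,-0.2],"angular":[0,0,0]}
    - {"fingers":12,"delta_pos":[0,-41,-0.2],"angular":[0,0,0]}
    - {"fingers":12,"delta_pos":[0,-54,-0.2],"angular":[0,0,0]}
    - {"fingers":12,"delta_pos":[0,-67,-0.2],"angular":[0,0,0]}
    - {"fingers":12,"delta_pos":[0,-80,-0.2],"angular":[0,0,0]}
    - {"fingers":12,"delta_pos":[0,-92,-0.2],"angular":[0,0,0]}
    - {"fingers":12,"delta_pos":[0,-100,-0.2],"angular":[0,0,0]}
    - {"fingers":12,"delta_pos":[0,-100,-0.2],"angular":[0,0,0]}

```text
clock: 13.15
tool_pos: [0.6372, -0.0359, 0.2456]
orientation: [-179.9, 0.0, -177.4]
force: [0.2, -2.9, 5.2]
opening: 0.0169
gripper_force: 30.0
```

```bash
python3 - <<'E'
from h import *
o=ctrl.get_obs();print(o['force'],o['moment'])
delta((.6425-.0003,-.1365,.2456),182.67)
E
```

```text
[ 0.20715099 -2.86391781  5.21690989] [-0.59434682 -0.18510076 -0.04031199]
d [-0.4, -100.7, 0.1] a [-0.06, 0.02, -0.07]
```

Emit:
apply_moves:
  deltas:
    - {"fingers":12,"delta_pos":[0,-5,-0.2],"angular":[0,0,0]}
    - {"fingers":12,"delta_pos":[0,-15,-0.2],"angular":[0,0,0]}
    - {"fingers":12,"delta_pos":[0,-28,-0.2],"angular":[0,0,0]}
    - {"fingers":12,"delta_pos":[0,-41,-0.2],"angular":[0,0,0]}
    - {"fingers":12,"delta_pos":[0,-54,-0.2],"angular":[0,0,0]}
    - {"fingers":12,"delta_pos":[0,-67,-0.2],"angular":[0,0,0]}
    - {"fingers":12,"delta_pos":[0,-80,-0.2],"angular":[0,0,0]}
    - {"fingers":12,"delta_pos":[0,-92,-0.2],"angular":[0,0,0]}
    - {"fingers":12,"delta_pos":[0,-100,-0.2],"angular":[0,0,0]}
    - {"fingers":12,"delta_pos":[0,-100,-0.2],"angular":[0,0,0]}

```text
clock: 14.15
tool_pos: [0.6417, -0.1353, 0.2456]
orientation: [-180.0, -0.0, -177.4]
force: [-0.1, -2.1, 3.8]
opening: 0.0176
gripper_force: 30.0
```

```bash
python3 - <<'E'
from h import *
o=ctrl.get_obs();print(o['tool_pos'],o['force'])
S=ctrl.snapshot("scene");T=ctrl.snapshot("top")
cv2.imwrite("pics/s3.png",S[:,:,::-1]);cv2.imwrite("pics/t3.png",T[:,:,::-1])
a=S[120:240,110:230,::-1];b=T[60:180,260:380,::-1]
cv2.imwrite("pics/v3.png",np.hstack([cv2.resize(a,(400,400),interpolation=2),cv2.resize(b,(400,400),interpolation=2)]))
print(blobs(S[195:215].copy(),(20,140,60),(32,255,255),8),blobs(T[100:112].copy(),(20,140,60),(32,255,255),8))
s,t=cam("scene"),cam("top");Rc=R.from_euler('z',2.67,degrees=True);X0=o['tool_pos']+[.0005,0,-.165];X0[2]=.082
pts=[(.035,-.05,0),(.035,.05,0),(.017,-.048,.116),(.017,.048,.116),(0,0,.133)]
print(np.round((proj(s,Rc.apply(pts)+X0)-[110,120])*400/120).tolist(),np.round((proj(t,Rc.apply(pts)+X0)-[260,60])*400/120).tolist())
E
```

```text
[ 0.64173525 -0.13526145  0.24558972] [-0.09042635 -2.05741827  3.77783434]
[([360.5, 4.88], [358, 3, 6, 4, 8]), ([166.5, 8.7], [164, 8, 6, 3, 10])] [([26.87, 6.14], [6, 0, 44, 12, 428])]
[[134.0, 409.0], [271.0, 436.0], [113.0, 290.0], [256.0, 317.0], [188.0, 267.0]] [[264.0, 148.0], [120.0, 151.0], [300.0, 135.0], [146.0, 138.0], [230.0, 158.0]]
```

View pics/v3.png

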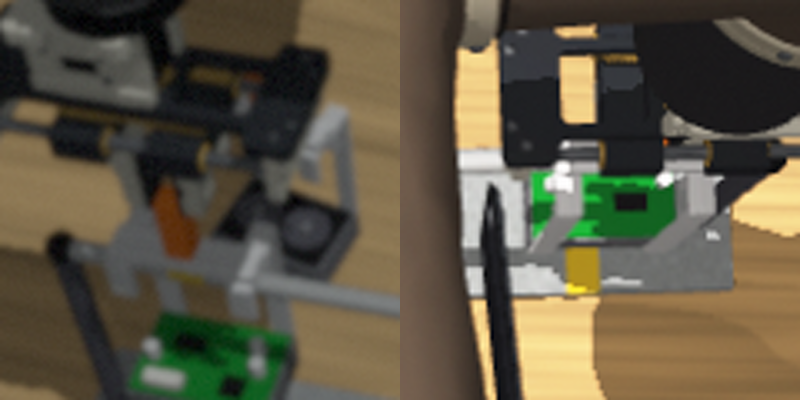

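The caddy hangs on the rail and the yellow band shows between the hooks: scene crop (180,277), with the model centre at (188,267). One more millimetre, relax the pressing, then open.

Emit:
apply_moves:
  deltas:
    - {"fingers":12,"delta_pos":[-0.2,-1.2,-0.2],"angular":[0,0,0]}
    - {"fingers":12,"delta_pos":[-0.2,-1.2,-0.6],"angular":[0,0,0]}
    - {"fingers":12,"delta_pos":[-0.2,-1.2,-0.9],"angular":[0,0,0]}
    - {"fingers":12,"delta_pos":[-0.2,-1.2,-0.9],"angular":[0,0,0]}

```text
clock: 14.65
tool_pos: [0.6419, -0.135, 0.2457]
orientation: [-180.0, -0.1, -177.3]
force: [-0.1, -3.2, 1.2]
opening: 0.0176
gripper_force: 30.0
```

Emit:
apply_moves:
  deltas:
    - {"fingers":12,"delta_pos":[0,-1,-0.2],"angular":[0,0,0]}
    - {"fingers":12,"delta_pos":[0,-1.5,-0.4],"angular":[0,0,0]}
    - {"fingers":12,"delta_pos":[0,-1.5,-0.4],"angular":[0,0,0]}
    - {"fingers":12,"delta_pos":[0,-1.5,-0.4],"angular":[0,0,0]}

```text
clock: 15.05
tool_pos: [0.6419, -0.1361, 0.2458]
orientation: [180.0, -0.1, -177.3]
force: [0.7, 0.0, -2.2]
opening: 0.0172
gripper_force: 30.0
```

Emit:
apply_moves:
  deltas:
    - {"fingers":22,"delta_pos":[0,0,0],"angular":[0,0,0]}
    - {"fingers":30,"delta_pos":[0,0,0],"angular":[0,0,0]}
    - {"fingers":45,"delta_pos":[0,0,0],"angular":[0,0,0]}
    - {"fingers":60,"delta_pos":[0,0,0],"angular":[0,0,0]}
    - {"fingers":60,"delta_pos":[0,0,0],"angular":[0,0,0]}
    - {"fingers":60,"delta_pos":[0,0,0],"angular":[0,0,0]}
    - {"fingers":60,"delta_pos":[0,0,0],"angular":[0,0,0]}

```text
clock: 15.75
tool_pos: [0.6423, -0.1364, 0.2466]
orientation: [-180.0, 0.0, -177.3]
force: [0.8, -0.2, 0.6]
opening: 0.0591
gripper_force: 0.0
```

Emit:
apply_moves:
  deltas:
    - {"fingers":60,"delta_pos":[0,0,-10],"angular":[0,0,0]}
    - {"fingers":60,"delta_pos":[0,0,-30],"angular":[0,0,0]}
    - {"fingers":60,"delta_pos":[0,0,-60],"angular":[0,0,0]}
    - {"fingers":60,"delta_pos":[0,0,-100],"angular":[0,0,0]}
    - {"fingers":60,"delta_pos":[0,40,-130],"angular":[0,0,0]}
    - {"fingers":60,"delta_pos":[0,80,-140],"angular":[0,0,0]}
    - {"fingers":60,"delta_pos":[0,120,-140],"angular":[0,0,0]}
    - {"fingers":60,"delta_pos":[0,160,-140],"angular":[0,0,0]}
    - {"fingers":60,"delta_pos":[0,200,-140],"angular":[0,0,0]}
    - {"fingers":60,"delta_pos":[0,200,-140],"angular":[0,0,0]}

```text
clock: 16.75
tool_pos: [0.6327, 0.0675, 0.387]
orientation: [180.0, 0.0, -177.1]
force: [0.4, -0.9, -1.1]
opening: 0.0601
gripper_force: 0.0
```

```bash
python3 - <<'E'
from h import *
S=ctrl.snapshot("scene");T=ctrl.snapshot("top")
cv2.imwrite("pics/s4.png",S[:,:,::-1]);cv2.imwrite("pics/t4.png",T[:,:,::-1])
a=S[120:240,110:230,::-1];b=T[60:180,260:380,::-1]
cv2.imwrite("pics/v4.png",np.hstack([cv2.resize(a,(400,400),interpolation=2),cv2.resize(b,(400,400),interpolation=2)]))
print(blobs(S,(6,150,60),(17,255,255)),blobs(T,(6,150,80),(17,255,255)))
s,t=cam("scene"),cam("top");Rc=R.from_euler('z',2.67,degrees=True);X0=np.array([.6425,-.1365,.082])
b=box(-.009,.009,-.009,.009,.154,.204)
print("post pred",hull_c(s,Rc.apply(b)+X0),hull_c(t,Rc.apply(b)+X0))
pts=[(.035,-.05,0),(.035,.05,0),(.017,-.048,.116),(.017,.048,.116),(0,0,.133)]
print(np.round((proj(s,Rc.apply(pts)+X0)-[110,120])*400/120).tolist(),np.round((proj(t,Rc.apply(pts)+X0)-[260,60])*400/120).tolist())
E
```

```text
[([189.37, 145.73], [184, 137, 11, 19, 153]), ([361.29, 150.64], [352, 141, 17, 23, 189]), ([27.55, 154.35], [19, 154, 18, 4, 20]), ([45.95, 155.21], [38, 154, 17, 5, 19]), ([8.0, 178.5], [1, 161, 17, 36, 36]), ([42.42, 167.92], [40, 166, 6, 6, 26]), ([345.2, 177.04], [341, 174, 9, 7, 25]), ([162.02, 185.56], [156, 176, 13, 21, 201]), ([22.93, 185.72], [18, 181, 11, 10, 60]), ([45.69, 197.5], [42, 190, 8, 16, 16]), ([358.75, 202.1], [347, 195, 24, 13, 51])] [([500.72, 94.24], [496, 91, 10, 7, 46]), ([333.8, 101.26], [328, 95, 13, 14, 160]), ([486.82, 114.0], [484, 111, 7, 7, 33]), ([507.28, 157.83], [503, 154, 9, 8, 53]), ([501.08, 183.46], [498, 181, 7, 6, 37]), ([337.62, 202.04], [332, 197, 12, 11, 105]), ([164.26, 260.74], [156, 255, 18, 11, 19])]
post pred [162.19860165 185.92469455] [334.10912409 101.76150616]
[[132.0, 409.0], [269.0, 436.0], [111.0, 290.0], [254.0, 317.0], [186.0, 267.0]] [[265.0, 148.0], [122.0, 151.0], [302.0, 135.0], [148.0, 138.0], [232.0, 157.0]]
```

View pics/v4.png

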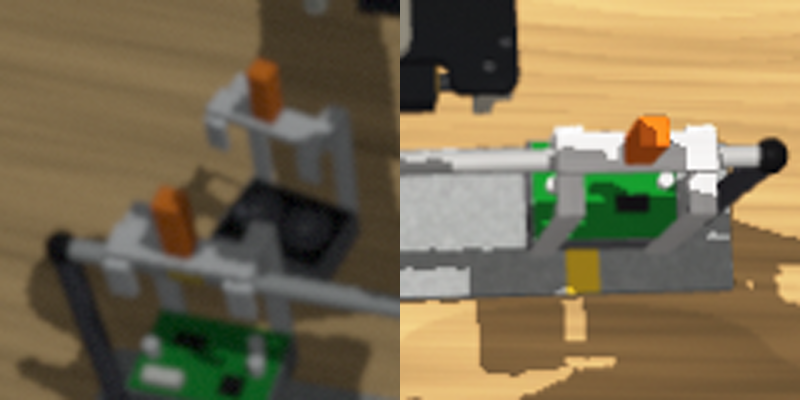

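The post is within 0.3 px of the pose centred on the yellow band in scene and top, apart from 0.5 px in the top row. The caddy hangs freely, the speaker caddy stands where it was, and the gripper is clear. I hand in.

```bash
python3 -c "
from plant import ctrl
print(ctrl.close_job())"
```

```text
the job is handed in; nothing more can be done
None
```

The green-board caddy was hooked on at the blue band, slid along the rail without lifting, and released within about 1 mm of the yellow band's measured centre; the job was handed in at about 17 s, with the speaker caddy and red look-alike untouched.

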